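# Roll a sweet case shut on the chute

## Robot

A 7-joint arm with a two-finger parallel gripper is mounted at the origin on the work surface. World frame = base frame: x ahead of the robot, y to its left, z up, the work surface at z = 0. Lengths are in m, angles in rad, forces in N, time in s.
With the tool pointing down it reaches from about 0.425 to 0.875 m from the base axis. Payload 4.7 kg.
Tool frame: the origin (TCP) lies at the very end of the fingers, on their centre line; the grasp point (between the pads) lies 19 mm behind it; z points along the fingers, y is the direction in which the jaws open and shut (so a half turn about z gives the same grasp; the last joint's range is limited). The gripper opens to 87 mm and grips with 3 to 60 N. Pads are 19 mm wide; open, the fingers measure 117 mm over their backs; the gripper's body (75 mm by 190 mm) begins 51 mm behind the grasp point.
Start: joints at [1.333, 0.321, -0.07, 1.45, 0.023, 1.371, -0.057], TCP at [0.162, -0.63, 0.223] pointing down, gripper open.
Joint ranges: [-2.86, 2.86], [-0.3, 2.09], [-1.38, 1.24], [0.06, 2.45], [-1.56, 4.7], [0.09, 2.05], [-2.69, 2.69]. Speed limits (rad/s): [2.57, 2.57, 3.14, 3.14, 3.14, 3.14, 3.14].

## Interface

Orientations are given as a rotation vector (axis times angle).
In Python, from bench import ctrl, get_image, camera_info gives the robot as it stands.
- The arm moves only by the tool carry_out, never from a script. Its argument "commands" is a list of rows, each an object of numbers: "tx", "ty", "tz": the shift along the tool's x, y, z in m; "rx", "ry", "rz": the turn, a rotation vector about the tool's x, y, z in rad; "jaw": the opening, from 0 (shut) to 1 (fully open). In form: [{"tx": .., "ty": .., "tz": .., "rx": .., "ry": .., "rz": .., "jaw": ..}, ...]. A call has 1 to 12 rows; each row is the pose to reach, as a shift and turn from the pose commanded when the call began, along the tool's axes at that moment; what a row does not reach only later rows make up. A row lasts 1/8 s, in which the tool goes at most 62.5 mm and 10.7 degrees, less where a joint would pass 70% of its speed; a pose out of reach is approached as far as the arm can. A call with a gripper value outside its range is refused whole. The fingers move at their own pace and stop on an object; "grip_force" is the grip in N (left out, the last holds). Time passes only in rows, so rows that repeat a pose let the fingers close. It gives the time, the measured TCP pose, the force and the opening at its end, in the units of the state.
- ctrl.get_state(): the state, without advancing time (a new reading comes with each control period).
- get_image(name): name is "side" or "top"; returns the picture (384x512x3 uint8, red, green, blue); there is no depth.
- camera_info(name): a dict with "intrinsics" (3x3 intrinsics, pixels), "k1" (the pictures are not rectified: a ray, as slopes to the right and down, at radius r is drawn at 1 + k1 r^2 times it, then the intrinsics apply), "R" (3x3) and "t" (3): a world point X has camera coordinates R X + t. Camera axes: x right, y down, z forward; pixel columns grow to the right and rows downward; lengths in m; the calibration is good to about 2 mm. A picture is of the moment at which its call begins. camera_info takes no time and is no camera call.
- ctrl.close_job(): hands the job in, once; it reports no verdict.
The state is a dict: "time": time; "joint_positions": joint angles; "qd": joint speeds; "joint_torque": joint torques, N m; "position": TCP position; "tool_rot": TCP orientation; "ft_force": force on the tool from outside, world axes, zero at the start; "torque": the same for the moment, N m; "grip_width": opening from 0.0 (shut) to 1.0 (fully open).
Only numpy, scipy, OpenCV 4.12 (cv2) and the standard library are available. Lean on these libraries where they do the work, as an engineer would, in place of code of your own. Each camera call takes 0.05 s, during which the arm holds its last target.

## Task

Push the flat sweet case down the sloping chute until it rests against the two stop pins. Then take the hand roller from its stand and, holding it square to the sloping case, roll it firmly along the aluminium closing strip from one end to the other until all six links are pressed flat (press the strip with the roller only, not with the fingers). Hang the roller upright in its stand again, leaving the case at the stop and the other things on the bench where they are.

Things in the scene. Friction and masses are not known exactly. Their poses are not given: they have to be found in the camera images.
- chute: Fixed wooden chute on a trestle, sloping 24 degrees. Frame in the deck's upper surface: origin at its middle, 90 mm above the table; +y straight downhill, x level across, z square to the deck. Deck 171 mm wide, from y = -150 mm (top end, open) to y = +145 mm. Side rails 16 mm high, inner faces at x = +-77.5 mm.
- chute_stop (a point): The stop: two steel pins, 12 mm thick and 22 mm high, at chute x = +-45 mm, y = +125 mm. This point lies on the deck midway between them, at their uphill faces (chute x 0, y +119 mm, z 0).
- case: Flat wooden sweet case with a clear window, 150 (x, across) x 110 (y, along the chute) x 30 mm high, about 0.5 kg, lying part-way up the chute, held by friction (about 0.6). Origin: centre of its underside; +y downhill, z square to the deck. Its uphill wall at y = -55 mm can be pushed by shut fingertips. At the stop its origin is at chute y = +64 mm.
- case_nose (a point): Middle of the lower downhill edge of the case (case frame y +55 mm, z 0); it meets chute_stop when the case is home.
- strip_mid (a point): Middle of the aluminium closing strip on top of the case along its uphill edge: six links in a row, 138 mm long (x) and 16 mm wide, centre line at case y = -43 mm. The point is at the height of the top face when pressed flat (z 31 mm, 1 mm above the case's rim); links not yet pressed stand 4 mm higher.
- roller: Spring-loaded hand roller, 131 mm tall, about 0.26 kg. Origin: underside of the wheel, spring relaxed; z up the handle, x the rolling direction, y along the axle. Wooden handle 26 mm (x) by 34 mm (y), from z = 68 to 131 mm, to be gripped just above the collar. The wheel gives up to 9 mm towards the handle: about 5 N to start, 1.2 N more for each mm.
- roller_wheel (a joint): Turn of the roller's wooden wheel (44 mm across, 32 mm wide, its steel fork 44 mm wide), rad, 0 at the start; it spins freely either way without limit.
- roller_collar (a point): Centre of the underside of the roller's steel collar plate (roller z = 60 mm); the plate is 78 (x) x 64 (y) x 8 mm, below the handle.
- stand: Fixed dark wooden stand for the roller: base 110 x 110 x 10 mm, on it an upright square sleeve, open at the top, 76 mm outside, 60 mm inside, rim 70 mm above the table. Origin: centre of its underside. The roller starts hanging upright in it, its x along the stand's x: wheel inside, collar flat on the rim. It may go back either way round.
- stand_top (a point): Centre of the stand's open mouth, at rim height (70 mm).
- jar: Bystander: white pot of thin sticks, 64 mm across, 78 mm high with its sticks.
- spatula: Bystander: spatula 200 mm long lying flat.
- tin: Bystander: brass tin with a pale lid, 68 mm across, 50 mm high.
- scraper: Bystander: flat scraper with a wooden handle, about 100 x 50 x 22 mm.
- sweet_tray: Bystander: white tray of lollipops, 140 x 240 x 22 mm.
- stick_box: Bystander: white two-part box, 120 x 180 x 45 mm.
- bowl: Bystander: white bowl, 100 mm across, 45 mm high.
- link0 (a joint): Link 0 of the closing strip, 22.5 mm long, centred at x = -57.5 mm in the case frame. 0 standing proud, 0.004 (m) pressed fully flat; a firm push of about 6 N square to the case moves it, and it stays where it is left.
- link1 (a joint): Link 1 of the closing strip, 22.5 mm long, centred at x = -34.5 mm in the case frame. 0 standing proud, 0.004 (m) pressed fully flat; a firm push of about 6 N square to the case moves it, and it stays where it is left.
- link2 (a joint): Link 2 of the closing strip, 22.5 mm long, centred at x = -11.5 mm in the case frame. 0 standing proud, 0.004 (m) pressed fully flat; a firm push of about 6 N square to the case moves it, and it stays where it is left.
- link3 (a joint): Link 3 of the closing strip, 22.5 mm long, centred at x = +11.5 mm in the case frame. 0 standing proud, 0.004 (m) pressed fully flat; a firm push of about 6 N square to the case moves it, and it stays where it is left.
- link4 (a joint): Link 4 of the closing strip, 22.5 mm long, centred at x = +34.5 mm in the case frame. 0 standing proud, 0.004 (m) pressed fully flat; a firm push of about 6 N square to the case moves it, and it stays where it is left.
- link5 (a joint): Link 5 of the closing strip, 22.5 mm long, centred at x = +57.5 mm in the case frame. 0 standing proud, 0.004 (m) pressed fully flat; a firm push of about 6 N square to the case moves it, and it stays where it is left.

How it is judged:
On the way, in this order (a step that is already met when the one before it is completed fails the run):
1. the case rests against the stop pins (distance between case_nose and chute_stop below 0.007 m), for 0.2 s.
2. the roller, square to the sloping case (within 10 degrees), bears on it at the stop with more than 5 N (distance between case_nose and chute_stop below 0.007 m and angle between the z axis of roller and the z axis of case, either way round below 0.18 rad and contact force between roller and case above 5 N), for 0.1 s.
3. all six links pressed flat with the roller still bearing square on the case, its wheel having rolled (turned by more than 1.5 rad) (value of joint each of link0, link1, link2, link3, link4, link5 above 0.003 m and distance between case_nose and chute_stop below 0.007 m and angle between the z axis of roller and the z axis of case, either way round below 0.18 rad and contact force between roller and case above 2 N and (value of joint roller_wheel above 1.5 rad or value of joint roller_wheel below -1.5 rad)), for 0.05 s.
At the end, for the whole second after the job is handed in: The case rests against the stop pins (its nose point within 7 mm of the stop point), all six links are pressed in by more than 3 mm, and the roller hangs at rest in its stand, upright within 0.1 rad, the centre of its collar's underside within 14 mm of the centre of the stand's mouth (value of joint each of link0, link1, link2, link3, link4, link5 above 0.003 m and distance between case_nose and chute_stop below 0.007 m and distance between roller_collar and stand_top below 0.014 m and angle between roller's own z axis and vertical below 0.1 rad and linear speed of each of roller, case below 0.02 m/s); the robot touches nothing.
It fails at once if a link of the strip pressed with the fingers (more than 4 N) (contact force between the fingers and link0_c0 above 4 N or contact force between the fingers and link1_c0 above 4 N or contact force between the fingers and link2_c0 above 4 N or contact force between the fingers and link3_c0 above 4 N or contact force between the fingers and link4_c0 above 4 N or contact force between the fingers and link5_c0 above 4 N).
It fails at once if a bystander moved by more than 30 mm (distance of any of jar, spatula, tin, scraper, sweet_tray, stick_box, bowl from where it was at the start of the episode above 0.03 m).
It also fails if it takes over 67 s, if anything falls off the work surface, if the arm or the gripper's body presses on something with over 40 N, if the wrist force passes 120 N, or if a joint passes its speed limit or range.

## Working session

There is one attempt and no reset: what is moved stays moved. The work goes in short steps, Python scripts to look and compute and a tool call to move; the robot and the scene stay as the last step left them, time stands still between calls to the robot, and variables do not carry over. Pictures are saved under pics/ and viewed, and the job is handed in when it is done.

Besides the shell and the picture viewer there is one more tool, called after "Emit:" by a JSON object that holds its "op" and its "data", one argument or row to a line. carry_out: Moves the arm, as the interface text tells. Its arguments: {"type":"object","properties":{"commands":{"type":"array"},"grip_force":{"type":"number"}},"required":["commands"]}

```bash
mkdir -p pics; ls; python3 - <<'E'
from bench import ctrl, get_image, camera_info
import cv2
for n in ("side","top"):
    im=get_image(n); cv2.imwrite(f"pics/{n}0.png",im[:,:,::-1])
    c=camera_info(n); print(n,c)
print(ctrl.get_state())
E
```

```text
pics
side {'intrinsics': array([[375.99552694,   0.        , 257.85282117],
       [  0.        , 375.99552694, 194.66895142],
       [  0.        ,   0.        ,   1.        ]]), 'k1': -0.015939511013772705, 'R': array([[-0.80803511, -0.58912632,  0.0030742 ],
       [-0.41218164,  0.56159721, -0.71743632],
       [ 0.42093415, -0.58098086, -0.69661731]]), 't': array([0.46360933, 0.31223018, 0.86137193])}
top {'intrinsics': array([[348.14855049,   0.        , 253.24909125],
       [  0.        , 348.14855049, 190.95777731],
       [  0.        ,   0.        ,   1.        ]]), 'k1': -0.08865643773510579, 'R': array([[ 0.00366392, -0.99989996,  0.01366196],
       [-0.99231343, -0.00532539, -0.12363531],
       [ 0.1236957 , -0.01310396, -0.99223367]]), 't': array([-0.00109166,  0.58343425,  1.05052211])}
{'time': 0.1, 'joint_positions': array([ 1.33309767,  0.32173874, -0.07008848,  1.45152406,  0.02260426,
        1.37077486, -0.056907  ]), 'qd': array([-0.00021457, -0.00070854, -0.00163268, -0.00179746, -0.00011194,
       -0.00062724, -0.00165997]), 'joint_torque': array([-3.89035122e-04, -4.92571771e+01, -4.05974854e-01, -3.13399458e+01,
       -6.40939688e-02,  3.95069481e-02,  7.56827944e-05]), 'position': array([ 0.16178182, -0.62905623,  0.22159201]), 'tool_rot': array([-3.11510477e+00, -3.94313931e-01,  4.72070181e-04]), 'ft_force': array([ 0.56133553, -0.06529161, -0.19752352]), 'torque': array([-0.03282688,  0.01998649, -0.00823396]), 'grip_width': 1.0054581844765882}
```

View pics/side0.png

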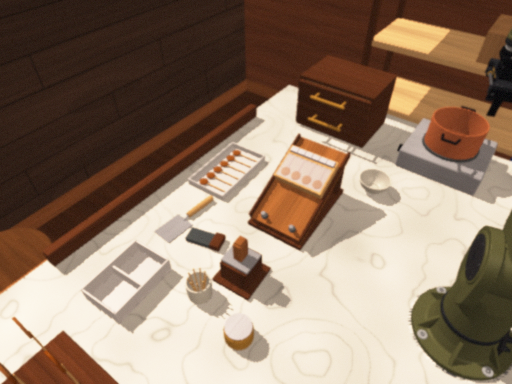

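View pics/top0.png

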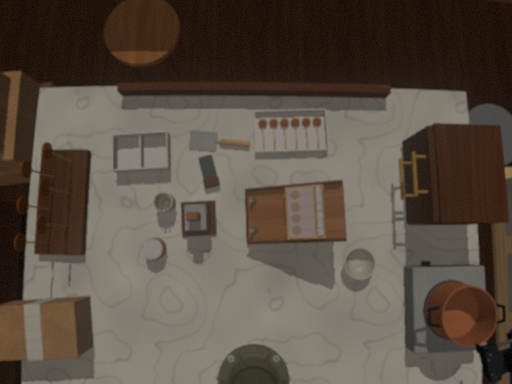

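The side view shows the stand with the roller at (241,265), the chute from about (345,150) down to (290,240), and the case in its upper part. The top view shows the chute at x 246–345, y 182–244, with the stand at (198,218). I'll enlarge both crops to measure.

```bash
cat > h.py <<'E'
import numpy as np, cv2
from bench import ctrl, get_image, camera_info
from scipy.spatial.transform import Rotation as Ro
C={n:camera_info(n) for n in("side","top")}
def ray(n,u,v):
    c=C[n];K=c["intrinsics"];d=np.array([c["k1"],0,0,0.])
    p=cv2.undistortPoints(np.array([[[u,v]]],float),K,d)[0,0]
    R=c["R"];o=-R.T@c["t"];r=R.T@np.array([p[0],p[1],1]);return o,r/np.linalg.norm(r)
def plane(n,u,v,z):
    o,r=ray(n,u,v);return o+r*(z-o[2])/r[2]
def proj(n,X):
    c=C[n];p,_=cv2.projectPoints(np.array(X,float).reshape(-1,3),cv2.Rodrigues(c["R"])[0],c["t"],c["intrinsics"],np.array([c["k1"],0,0,0.]))
    return p[:,0]
def tri(a,b):
    o1,r1=ray("side",*a);o2,r2=ray("top",*b)
    s=np.linalg.lstsq(np.c_[r1,-r2],o2-o1,rcond=None)[0]
    p,q=o1+s[0]*r1,o2+s[1]*r2
    return (p+q)/2,np.linalg.norm(p-q)
E
python3 - <<'E'
import cv2
a=cv2.imread('pics/top0.png')[170:260,170:360]; cv2.imwrite('pics/top0c.png',cv2.resize(a,None,fx=4,fy=4,interpolation=cv2.INTER_CUBIC))
a=cv2.imread('pics/side0.png')[130:310,200:360]; cv2.imwrite('pics/side0c.png',cv2.resize(a,(0,0),fx=3.3333,fy=3.3333,interpolation=cv2.INTER_CUBIC))
E
```

```text
(no output)
```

View pics/top0c.png

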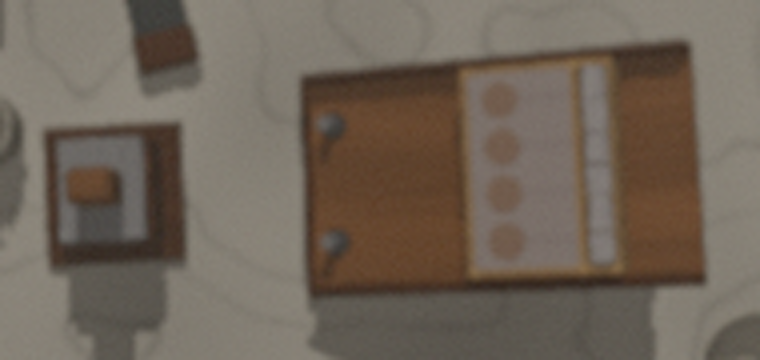

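View pics/side0c.png

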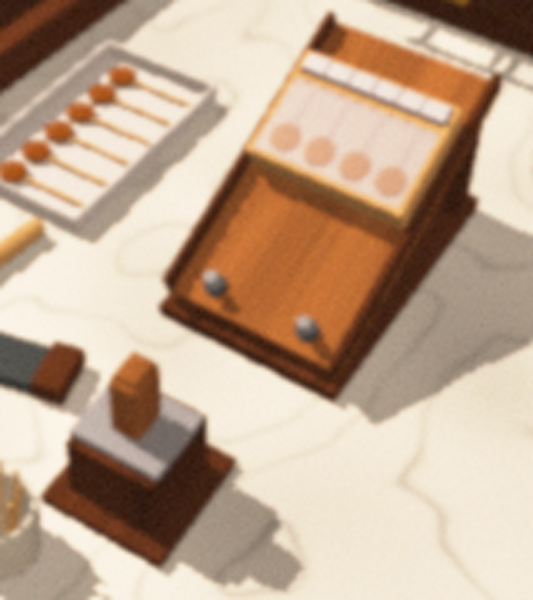

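```bash
python3 - <<'E'
from h import *
T=lambda u,v:(170+u/4-.375,170+v/4-.375)
S=lambda u,v:(200+u/3.3333-.35,130+v/3.3333-.35)
print("cams",[-(C[n]["R"].T@C[n]["t"]) for n in C])
P={"pin+":((213,280),(330,124)),"pin-":((306,325),(336,241)),
"strip+end":((309,62),(594,65)),"strip-end":((447,117),(602,263)),
"case_dn+":((249,152),(460,70)),"case_dn-":((405,222),(470,275)),
"rail_top+":((332,15),(688,43)),"rail_top-":((498,78),(706,283)),
"collar a":((73,437),(58,243)),"collar b":((155,480),(58,139)),"collar c":((205,422),(147,240)),
"collar d":((110,385),(147,137)),"hand":((135,362),(90,184))}
for k,(s,t) in P.items():
    p,e=tri(S(*s),T(*t)); print(k,p.round(4),round(e,4))
for c in [(58,139),(147,137),(147,240),(58,243)]: print("collar top z78",plane("top",*T(*c),.078).round(4))
for c in [(47,131),(180,124),(186,263),(52,268)]: print("base z10",plane("top",*T(*c),.010).round(4))
for c in [(45,497),(163,565),(235,462)]: print("side base z10",plane("side",*S(*c),.010).round(4))
for c in [(73,437),(155,480),(205,422),(107,387)]: print("side collar z78",plane("side",*S(*c),.078).round(4))
E
```

```text
cams [array([0.1407273 , 0.59821746, 0.82262664]), array([0.44900857, 0.01578146, 1.11451141])]
pin+ [0.5514 0.0047 0.0478] 0.0013
pin- [ 4.618e-01 -2.000e-04  4.650e-02] 0.0015
strip+end [ 0.5827 -0.1804  0.1501] 0.0043
strip-end [ 0.4458 -0.1823  0.1528] 0.0011
case_dn+ [ 0.5842 -0.0905  0.1073] 0.0049
case_dn- [ 0.4347 -0.0973  0.1036] 0.0064
rail_top+ [ 0.5986 -0.2457  0.1566] 0.0025
rail_top- [ 0.433  -0.2536  0.1552] 0.0012
collar a [0.4824 0.2173 0.1149] 0.0581
collar b [0.5075 0.1995 0.0389] 0.0719
collar c [0.4617 0.1413 0.0693] 0.0012
collar d [0.5433 0.1464 0.0562] 0.0066
hand [0.4995 0.173  0.1429] 0.0009
collar top z78 [0.5367 0.2086 0.078 ]
collar top z78 [0.5386 0.1419 0.078 ]
collar top z78 [0.4621 0.1405 0.078 ]
collar top z78 [0.4594 0.2066 0.078 ]
base z10 [0.5488 0.2302 0.01  ]
base z10 [0.555  0.1241 0.01  ]
base z10 [0.4451 0.1176 0.01  ]
base z10 [0.4404 0.2234 0.01  ]
side base z10 [0.5433 0.2333 0.01  ]
side base z10 [0.4365 0.2264 0.01  ]
side base z10 [0.4454 0.1222 0.01  ]
side collar z78 [0.5266 0.2135 0.078 ]
side collar z78 [0.4565 0.2076 0.078 ]
side collar z78 [0.4575 0.1463 0.078 ]
side collar z78 [0.5354 0.1635 0.078 ]
```

```bash
cat >> h.py <<'E'
a=np.deg2rad(24)
def chuteR(yaw): return Ro.from_euler('z',yaw).as_matrix()@np.array([[1,0,0],[0,np.cos(a),np.sin(a)],[0,-np.sin(a),np.cos(a)]])
E
python3 - <<'E'
from h import *
from scipy.optimize import least_squares
T=lambda u,v:("top",170+u/4-.375,170+v/4-.375)
S=lambda u,v:("side",200+u/3.3333-.35,130+v/3.3333-.35)
# (obs, chute pt mm, relative to case?)
D=[(T(330,124),(45,125,20),0),(T(336,241),(-45,125,20),0),(S(214,276),(45,125,20),0),(S(306,322),(-45,125,20),0),
(T(688,43),(85.5,-150,16),0),(T(706,283),(-85.5,-150,16),0),(S(332,13),(85.5,-150,16),0),(S(499,78),(-85.5,-150,16),0),
(T(594,65),(69,-43,35),1),(T(602,264),(-69,-43,35),1),(S(310,60),(69,-43,35),1),(S(446,117),(-69,-43,35),1),
(T(460,68),(75,55,30),1),(T(470,277),(-75,55,30),1),(S(249,152),(75,55,30),1),(S(405,222),(-75,55,30),1),
(T(610,57),(75,-55,30),1),(T(622,274),(-75,-55,30),1)]
def f(p):
    R=chuteR(p[2]);o=np.array([p[0],p[1],.09]);r=[]
    for (n,u,v),X,c in D:
        X=np.array(X)/1000+c*np.array([p[3],p[4],0]); r.append(proj(n,o+R@X)[0]-[u,v])
    return np.ravel(r)
s=least_squares(f,[.51,-.11,.05,0,-.03],loss='soft_l1')
print(s.x.round(4)); 
for d,r in zip(D,f(s.x).reshape(-1,2).round(1)): print(d[0][0],d[1],r)
E
```

```text
[ 0.5095 -0.1172  0.0376  0.0012 -0.0404]
top (45, 125, 20) [-0.5  0.4]
top (-45, 125, 20) [-1.   0.8]
side (45, 125, 20) [-0.5 -0.5]
side (-45, 125, 20) [-0.2 -0.7]
top (85.5, -150, 16) [ 0.6 -0.6]
top (-85.5, -150, 16) [0.  1.3]
side (85.5, -150, 16) [-0.8 -1.8]
side (-85.5, -150, 16) [ 1.4 -1.9]
top (69, -43, 35) [-0.6  0.6]
top (-69, -43, 35) [0.1 0.6]
side (69, -43, 35) [-1.4 -0.3]
side (-69, -43, 35) [ 0.7 -0.5]
top (75, 55, 30) [-0.   0.9]
top (-75, 55, 30) [-0.2  0.5]
side (75, 55, 30) [-1.3 -1. ]
side (-75, 55, 30) [-1.4 -1.6]
top (75, -55, 30) [-0.1  0.3]
top (-75, -55, 30) [-0.1  0.1]
```

```bash
cat >> h.py <<'E'
CO=np.array([.5095,-.1172,.09]);YAW=.04
CR=chuteR(YAW)
def chute(x,y,z): return CO+CR@np.array([x,y,z])/1000
def toolR(yaw,tilt): # tool y along (cos yaw, sin yaw), z down tilted like the deck by tilt
    B=Ro.from_euler('z',yaw).as_matrix()@Ro.from_euler('x',-tilt).as_matrix()
    return B@np.array([[0,1,0],[1,0,0],[0,0,-1.]])
def go(P,R):
    s=ctrl.get_state();R0=Ro.from_rotvec(s["tool_rot"]).as_matrix()
    t=R0.T@(np.array(P)-s["position"]);r=Ro.from_matrix(R0.T@R).as_rotvec()
    print("t",t.round(4),"r",r.round(4))
def where():
    s=ctrl.get_state();R=Ro.from_rotvec(s["tool_rot"]).as_matrix()
    print("t",round(s["time"],2),"pos",s["position"].round(4),"chute mm",(CR.T@(s["position"]-CO)*1000).round(1),"angtool",np.rad2deg(Ro.from_matrix(toolR(YAW,a).T@R).as_rotvec()).round(2),"F",s["ft_force"].round(2),"Fch",(CR.T@s["ft_force"]).round(2),"g",round(s["grip_width"],3))
    print(" q",s["joint_positions"].round(2))
E
python3 - <<'E'
from h import *
print(CR.round(3)); where()
go([.162,-.629,.33],Ro.from_rotvec(ctrl.get_state()["tool_rot"]).as_matrix())
P=chute(0,-120,80);print(P);go(P,toolR(YAW,a)); print(proj("top",[[.162,-.63,.223]]))
E
```

```text
[[ 0.999 -0.037 -0.016]
 [ 0.04   0.913  0.406]
 [ 0.    -0.407  0.914]]
t 0.1 pos [ 0.1618 -0.6291  0.2216] chute mm [-367.9 -508.1  -82.2] angtool [16.37 20.23 76.63] F [ 0.56 -0.07 -0.2 ] Fch [ 0.56  0.   -0.22] g 1.005
 q [ 1.33  0.32 -0.07  1.45  0.02  1.37 -0.06]
t [ 0.0002 -0.0002 -0.1084] r [0. 0. 0.]
[ 0.51258264 -0.19422486  0.21189203]
t [ 0.4481 -0.3337  0.0102] r [-0.2858 -0.353  -1.3375]
[[492.72762205 341.82847109]]
```

Emit:
{"op": "carry_out", "data": {
  "commands": [
    {"tz": -0.06,"jaw": 0},
    {"tz": -0.11,"jaw": 0},
    {"tx": 0.448,"ty": -0.334,"tz": -0.08,"rx": -0.286,"ry": -0.353,"rz": -1.338,"jaw": 0},
    {"tx": 0.448,"ty": -0.334,"tz": -0.08,"rx": -0.286,"ry": -0.353,"rz": -1.338,"jaw": 0},
    {"tx": 0.448,"ty": -0.334,"tz": -0.08,"rx": -0.286,"ry": -0.353,"rz": -1.338,"jaw": 0},
    {"tx": 0.448,"ty": -0.334,"tz": -0.08,"rx": -0.286,"ry": -0.353,"rz": -1.338,"jaw": 0},
    {"tx": 0.448,"ty": -0.334,"tz": -0.08,"rx": -0.286,"ry": -0.353,"rz": -1.338,"jaw": 0},
    {"tx": 0.448,"ty": -0.334,"tz": -0.08,"rx": -0.286,"ry": -0.353,"rz": -1.338,"jaw": 0},
    {"tx": 0.448,"ty": -0.334,"tz": -0.08,"rx": -0.286,"ry": -0.353,"rz": -1.338,"jaw": 0},
    {"tx": 0.448,"ty": -0.334,"tz": -0.08,"rx": -0.286,"ry": -0.353,"rz": -1.338,"jaw": 0},
    {"tx": 0.448,"ty": -0.334,"tz": -0.08,"rx": -0.286,"ry": -0.353,"rz": -1.338,"jaw": 0},
    {"tx": 0.448,"ty": -0.334,"tz": -0.08,"rx": -0.286,"ry": -0.353,"rz": -1.338,"jaw": 0}
  ]
}}

```text
invalid input
```

```bash
python3 - <<'E'
from h import *
where(); go(chute(0,-122,14),toolR(YAW,a)); 
cv2.imwrite("pics/s1.png",cv2.resize(get_image("side")[100:280,220:400,::-1],None,fx=3,fy=3))
cv2.imwrite("pics/t1.png",cv2.resize(get_image("top")[140:290,180:380,::-1],None,fx=3,fy=3))
E
```

```text
t 0.1 pos [ 0.1618 -0.6291  0.2216] chute mm [-367.9 -508.1  -82.2] angtool [16.37 20.23 76.63] F [ 0.56 -0.07 -0.2 ] Fch [ 0.56  0.   -0.22] g 1.005
 q [ 1.33  0.32 -0.07  1.45  0.02  1.37 -0.06]
t [ 0.4421 -0.3056  0.0696] r [-0.2858 -0.353  -1.3375]
```

View pics/s1.png

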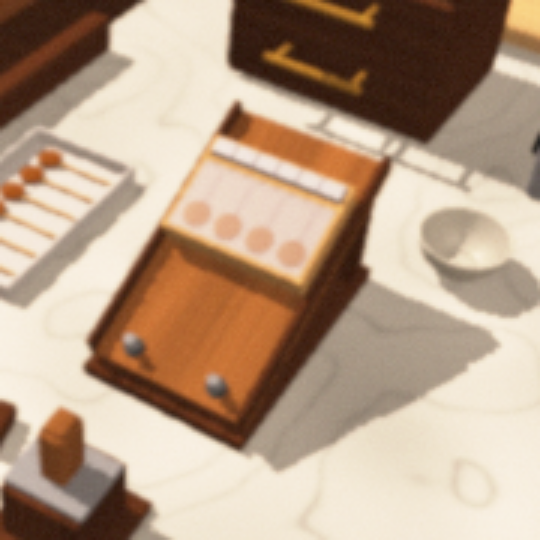

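View pics/t1.png

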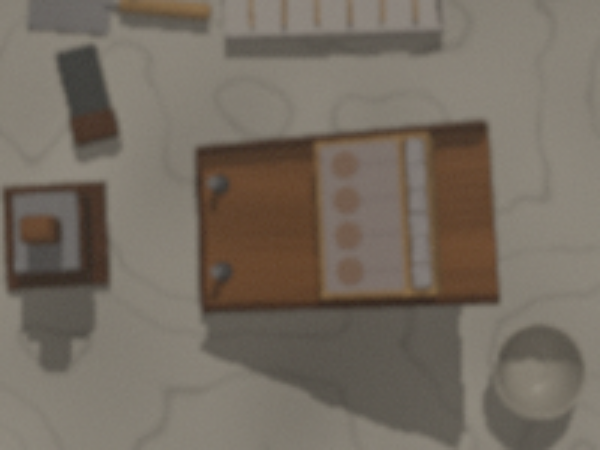

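The pictures are unchanged because the call was refused as invalid input, probably for missing keys. I'll send complete rows.

Emit:
{"op": "carry_out", "data": {
  "commands": [
    {"tx": 0,"ty": 0,"tz": -0.06,"rx": 0,"ry": 0,"rz": 0,"jaw": 0},
    {"tx": 0,"ty": 0,"tz": -0.11,"rx": 0,"ry": 0,"rz": 0,"jaw": 0},
    {"tx": 0.448,"ty": -0.334,"tz": -0.08,"rx": -0.286,"ry": -0.353,"rz": -1.338,"jaw": 0},
    {"tx": 0.448,"ty": -0.334,"tz": -0.08,"rx": -0.286,"ry": -0.353,"rz": -1.338,"jaw": 0},
    {"tx": 0.448,"ty": -0.334,"tz": -0.08,"rx": -0.286,"ry": -0.353,"rz": -1.338,"jaw": 0},
    {"tx": 0.448,"ty": -0.334,"tz": -0.08,"rx": -0.286,"ry": -0.353,"rz": -1.338,"jaw": 0},
    {"tx": 0.448,"ty": -0.334,"tz": -0.08,"rx": -0.286,"ry": -0.353,"rz": -1.338,"jaw": 0},
    {"tx": 0.448,"ty": -0.334,"tz": -0.08,"rx": -0.286,"ry": -0.353,"rz": -1.338,"jaw": 0},
    {"tx": 0.448,"ty": -0.334,"tz": -0.08,"rx": -0.286,"ry": -0.353,"rz": -1.338,"jaw": 0},
    {"tx": 0.448,"ty": -0.334,"tz": -0.08,"rx": -0.286,"ry": -0.353,"rz": -1.338,"jaw": 0},
    {"tx": 0.448,"ty": -0.334,"tz": -0.08,"rx": -0.286,"ry": -0.353,"rz": -1.338,"jaw": 0},
    {"tx": 0.448,"ty": -0.334,"tz": -0.08,"rx": -0.286,"ry": -0.353,"rz": -1.338,"jaw": 0}
  ]
}}

```text
time: 1.7
position: [0.5154, -0.1887, 0.3017]
tool_rot: [1.936, 2.036, -0.409]
ft_force: [-0.5, -0.7, 0.1]
grip_width: 0.004
```

```bash
python3 - <<'E'
from h import *
where(); go(chute(0,-122,14),toolR(YAW,a)); 
cv2.imwrite("pics/s2.png",cv2.resize(get_image("side")[100:280,220:400,::-1],None,fx=3,fy=3))
cv2.imwrite("pics/t2.png",cv2.resize(get_image("top")[140:290,180:380,::-1],None,fx=3,fy=3))
E
```

```text
t 1.7 pos [ 0.5154 -0.1887  0.3017] chute mm [   3.  -151.6  164.3] angtool [-0.29  0.08 -0.53] F [-0.46 -0.67  0.15] Fch [-0.48 -0.65 -0.13] g 0.004
 q [ 0.73  0.03 -0.71  1.7   0.44  1.4  -0.  ]
t [ 0.0294 -0.0035  0.1503] r [ 0.005  -0.0014  0.0093]
```

View pics/s2.png

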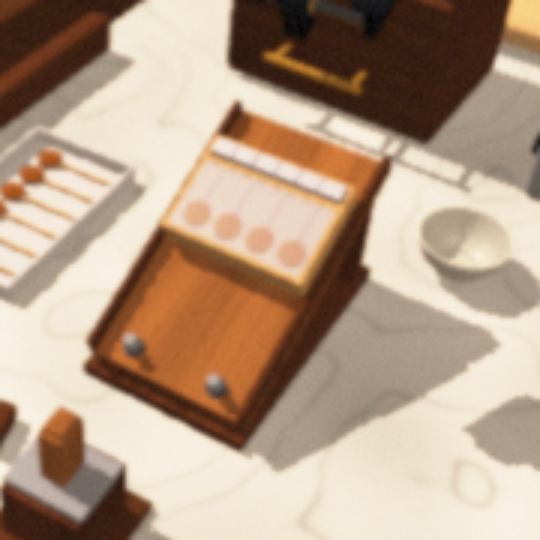

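View pics/t2.png

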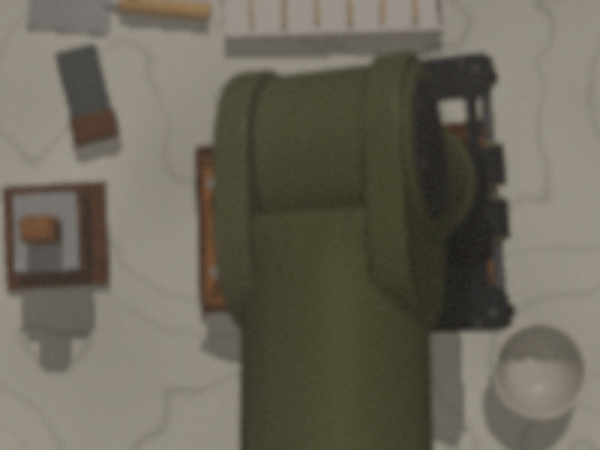

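The top view is now hidden by the arm, and the side view shows the gripper above and behind the case. I'll go down behind the uphill wall.

Emit:
{"op": "carry_out", "data": {
  "commands": [
    {"tx": 0.0,"ty": -0.0035,"tz": 0.05,"rx": 0.005,"ry": 0,"rz": 0.009,"jaw": 0},
    {"tx": 0.03,"ty": -0.0035,"tz": 0.1,"rx": 0.005,"ry": 0,"rz": 0.009,"jaw": 0},
    {"tx": 0.03,"ty": -0.0035,"tz": 0.13,"rx": 0.005,"ry": 0,"rz": 0.009,"jaw": 0},
    {"tx": 0.03,"ty": -0.0035,"tz": 0.145,"rx": 0.005,"ry": 0,"rz": 0.009,"jaw": 0},
    {"tx": 0.03,"ty": -0.0035,"tz": 0.15,"rx": 0.005,"ry": 0,"rz": 0.009,"jaw": 0},
    {"tx": 0.03,"ty": -0.0035,"tz": 0.15,"rx": 0.005,"ry": 0,"rz": 0.009,"jaw": 0}
  ]
}}

```text
time: 2.55
position: [0.511, -0.2289, 0.1544]
tool_rot: [1.957, 2.015, -0.417]
ft_force: [-0.2, -0.1, 0.6]
grip_width: 0.007
```

```bash
python3 - <<'E'
from h import *
where(); 
cv2.imwrite("pics/s3.png",cv2.resize(get_image("side")[100:280,220:400,::-1],None,fx=3,fy=3))
E
```

```text
t 2.55 pos [ 0.511  -0.2289  0.1544] chute mm [  -3.  -128.2   13.4] angtool [ 0.19 -0.14  0.58] F [-0.2  -0.07  0.56] Fch [-0.2  -0.28  0.49] g 0.007
 q [ 0.74  0.16 -0.68  1.89  0.57  1.15 -0.15]
```

View pics/s3.png

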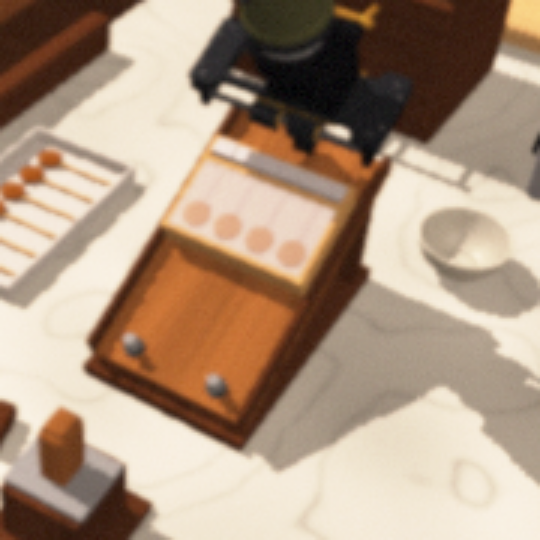

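The closed fingers are behind the case, clear of the strip. I'll push steadily, then creep.

Emit:
{"op": "carry_out", "data": {
  "commands": [
    {"tx": 0.012,"ty": 0.003,"tz": 0,"rx": 0,"ry": 0,"rz": -0.01,"jaw": 0},
    {"tx": 0.022,"ty": 0.003,"tz": 0,"rx": 0,"ry": 0,"rz": -0.01,"jaw": 0},
    {"tx": 0.032,"ty": 0.003,"tz": 0,"rx": 0,"ry": 0,"rz": -0.01,"jaw": 0},
    {"tx": 0.042,"ty": 0.003,"tz": 0,"rx": 0,"ry": 0,"rz": -0.01,"jaw": 0},
    {"tx": 0.052,"ty": 0.003,"tz": 0,"rx": 0,"ry": 0,"rz": -0.01,"jaw": 0},
    {"tx": 0.062,"ty": 0.003,"tz": 0,"rx": 0,"ry": 0,"rz": -0.01,"jaw": 0},
    {"tx": 0.072,"ty": 0.003,"tz": 0,"rx": 0,"ry": 0,"rz": -0.01,"jaw": 0},
    {"tx": 0.082,"ty": 0.003,"tz": 0,"rx": 0,"ry": 0,"rz": -0.01,"jaw": 0},
    {"tx": 0.092,"ty": 0.003,"tz": 0,"rx": 0,"ry": 0,"rz": -0.01,"jaw": 0},
    {"tx": 0.1,"ty": 0.003,"tz": 0,"rx": 0,"ry": 0,"rz": -0.01,"jaw": 0},
    {"tx": 0.106,"ty": 0.003,"tz": 0,"rx": 0,"ry": 0,"rz": -0.01,"jaw": 0},
    {"tx": 0.106,"ty": 0.003,"tz": 0,"rx": 0,"ry": 0,"rz": -0.01,"jaw": 0}
  ]
}}

```text
time: 4.1
position: [0.5104, -0.1307, 0.1095]
tool_rot: [1.947, 2.029, -0.42]
ft_force: [-0.5, -0.2, -0.0]
grip_width: 0.001
```

```bash
python3 - <<'E'
from h import *
where(); 
cv2.imwrite("pics/s4.png",cv2.resize(get_image("side")[100:280,220:400,::-1],None,fx=3,fy=3))
E
```

```text
t 4.1 pos [ 0.5104 -0.1307  0.1095] chute mm [  0.3 -20.3  12.3] angtool [ 0.26 -0.04 -0.14] F [-0.49 -0.2  -0.05] Fch [-0.49 -0.14 -0.12] g 0.001
 q [ 0.6   0.21 -0.75  1.95  0.62  1.17 -0.39]
```

View pics/s4.png

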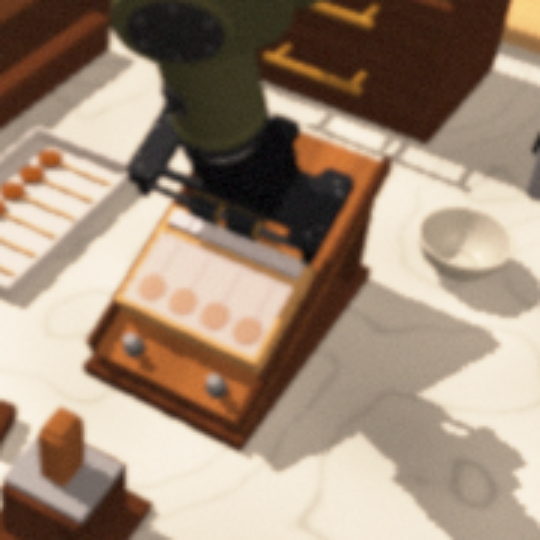

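The case is about 20 mm short of the pins, so I'll creep.

Emit:
{"op": "carry_out", "data": {
  "commands": [
    {"tx": 0.006,"ty": 0,"tz": 0,"rx": 0,"ry": 0,"rz": 0,"jaw": 0},
    {"tx": 0.01,"ty": 0,"tz": 0,"rx": 0,"ry": 0,"rz": 0,"jaw": 0},
    {"tx": 0.013,"ty": 0,"tz": 0,"rx": 0,"ry": 0,"rz": 0,"jaw": 0},
    {"tx": 0.015,"ty": 0,"tz": 0,"rx": 0,"ry": 0,"rz": 0,"jaw": 0},
    {"tx": 0.017,"ty": 0,"tz": 0,"rx": 0,"ry": 0,"rz": 0,"jaw": 0},
    {"tx": 0.017,"ty": 0,"tz": 0,"rx": 0,"ry": 0,"rz": 0,"jaw": 0}
  ]
}}

```text
time: 4.9
position: [0.51, -0.1158, 0.1031]
tool_rot: [1.947, 2.028, -0.42]
ft_force: [-0.1, -0.1, -0.1]
grip_width: 0.009
```

```bash
python3 - <<'E'
from h import *
where(); 
cv2.imwrite("pics/s5.png",cv2.resize(get_image("side")[130:270,230:360,::-1],None,fx=4,fy=4,interpolation=cv2.INTER_CUBIC))
E
```

```text
t 4.9 pos [ 0.51   -0.1158  0.1031] chute mm [ 0.5 -4.1 12.5] angtool [ 0.24 -0.08 -0.09] F [-0.11 -0.09 -0.13] Fch [-0.12 -0.03 -0.15] g 0.009
 q [ 0.57  0.22 -0.76  1.95  0.62  1.17 -0.43]
```

View pics/s5.png

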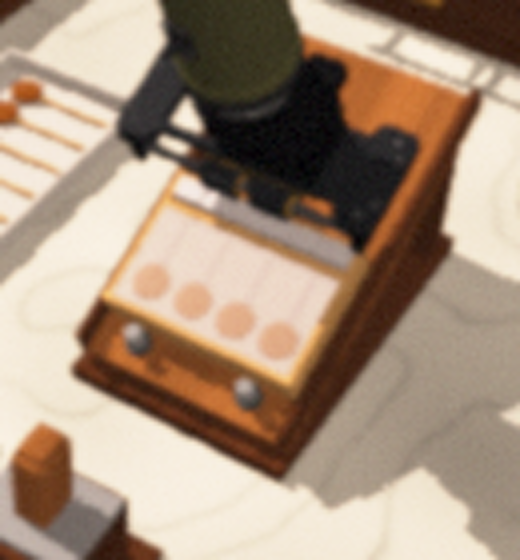

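The case is close to the pins, with no force yet. I'll keep creeping until I feel contact.

Emit:
{"op": "carry_out", "data": {
  "commands": [
    {"tx": 0.0015,"ty": 0,"tz": 0,"rx": 0,"ry": 0,"rz": 0,"jaw": 0},
    {"tx": 0.003,"ty": 0,"tz": 0,"rx": 0,"ry": 0,"rz": 0,"jaw": 0},
    {"tx": 0.0045,"ty": 0,"tz": 0,"rx": 0,"ry": 0,"rz": 0,"jaw": 0},
    {"tx": 0.0045,"ty": 0,"tz": 0,"rx": 0,"ry": 0,"rz": 0,"jaw": 0}
  ]
}}

```text
time: 5.45
position: [0.5098, -0.1117, 0.1013]
tool_rot: [1.947, 2.028, -0.42]
ft_force: [-0.2, -0.1, 0.2]
grip_width: 0.003
```

```bash
python3 - <<'E'
from h import *
where(); 
E
```

```text
t 5.45 pos [ 0.5098 -0.1117  0.1013] chute mm [ 0.6  0.4 12.5] angtool [ 0.23 -0.09 -0.09] F [-0.17 -0.07  0.21] Fch [-0.17 -0.14  0.16] g 0.003
 q [ 0.57  0.23 -0.76  1.96  0.63  1.17 -0.44]
```

Emit:
{"op": "carry_out", "data": {
  "commands": [
    {"tx": 0.0015,"ty": 0,"tz": 0,"rx": 0,"ry": 0,"rz": 0,"jaw": 0},
    {"tx": 0.003,"ty": 0,"tz": 0,"rx": 0,"ry": 0,"rz": 0,"jaw": 0},
    {"tx": 0.003,"ty": 0,"tz": 0,"rx": 0,"ry": 0,"rz": 0,"jaw": 0}
  ]
}}

```text
time: 5.82
position: [0.5097, -0.1107, 0.1008]
tool_rot: [1.947, 2.025, -0.423]
ft_force: [-0.9, -3.9, 5.1]
grip_width: 0.005
```

```bash
python3 - <<'E'
from h import *
where(); 
cv2.imwrite("pics/s6.png",cv2.resize(get_image("side")[130:270,230:360,::-1],None,fx=4,fy=4,interpolation=cv2.INTER_CUBIC))
E
```

```text
t 5.83 pos [ 0.5097 -0.1107  0.1008] chute mm [ 0.5  1.5 12.5] angtool [ 0.27 -0.24 -0.01] F [-0.9  -3.93  5.08] Fch [-1.06 -5.62  3.05] g 0.005
 q [ 0.56  0.23 -0.76  1.96  0.63  1.17 -0.45]
```

View pics/s6.png

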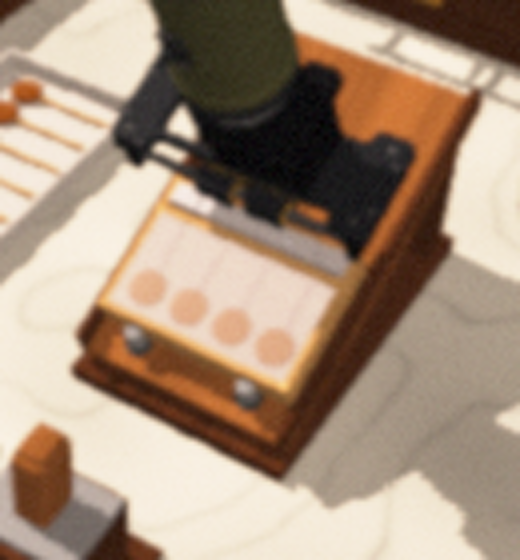

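Force rose to 5.6 N along the slope and the picture shows the case against both pins. I'll back off, lift, and go to hover over the stand.

```bash
python3 - <<'E'
from h import *
go([.498,.1735,.21],toolR(.06,0))
E
```

```text
t [ 0.2146 -0.0013 -0.2163] r [-0.0089  0.4229 -0.0205]
```

Emit:
{"op": "carry_out", "data": {
  "commands": [
    {"tx": -0.012,"ty": 0,"tz": 0,"rx": 0,"ry": 0,"rz": 0,"jaw": 0},
    {"tx": -0.02,"ty": 0,"tz": -0.02,"rx": 0,"ry": 0,"rz": 0,"jaw": 0},
    {"tx": -0.02,"ty": 0,"tz": -0.08,"rx": 0,"ry": 0,"rz": 0,"jaw": 0},
    {"tx": 0.0,"ty": 0,"tz": -0.14,"rx": 0,"ry": 0,"rz": 0,"jaw": 0},
    {"tx": 0.05,"ty": 0,"tz": -0.17,"rx": 0,"ry": 0.1,"rz": 0,"jaw": 1},
    {"tx": 0.1,"ty": 0,"tz": -0.2,"rx": -0.005,"ry": 0.2,"rz": -0.01,"jaw": 1},
    {"tx": 0.15,"ty": 0,"tz": -0.21,"rx": -0.009,"ry": 0.33,"rz": -0.02,"jaw": 1},
    {"tx": 0.19,"ty": -0.001,"tz": -0.215,"rx": -0.009,"ry": 0.4,"rz": -0.02,"jaw": 1},
    {"tx": 0.215,"ty": -0.001,"tz": -0.216,"rx": -0.009,"ry": 0.423,"rz": -0.02,"jaw": 1},
    {"tx": 0.215,"ty": -0.001,"tz": -0.216,"rx": -0.009,"ry": 0.423,"rz": -0.02,"jaw": 1},
    {"tx": 0.215,"ty": -0.001,"tz": -0.216,"rx": -0.009,"ry": 0.423,"rz": -0.02,"jaw": 1}
  ]
}}

```text
time: 7.25
position: [0.4983, 0.1746, 0.2103]
tool_rot: [-2.152, -2.288, -0.003]
ft_force: [-0.4, -0.6, 0.4]
grip_width: 0.721
```

```bash
python3 - <<'E'
from h import *
where(); go([.498,.1735,.082],toolR(.06,0))
s=get_image("side")[:,:,::-1];t=get_image("top")[:,:,::-1]
cv2.imwrite("pics/s7f.png",s);cv2.imwrite("pics/t7f.png",t)
cv2.imwrite("pics/s7.png",cv2.resize(s[130:310,190:360],None,fx=3.3333,fy=3.3333,interpolation=cv2.INTER_CUBIC))
cv2.imwrite("pics/t7.png",cv2.resize(t[150:270,150:350],None,fx=4,fy=4,interpolation=cv2.INTER_CUBIC))
E
```

```text
t 7.25 pos [0.4983 0.1746 0.2103] chute mm [  0.5 217.8 228.7] angtool [-0.31 24.11 -1.16] F [-0.37 -0.59  0.4 ] Fch [-0.39 -0.69  0.13] g 0.721
 q [ 0.48  0.15 -0.93  1.75  0.12  1.31 -0.42]
t [-0.0013 -0.0005  0.1283] r [ 0.0012 -0.0019  0.0008]
```

View pics/s7.png

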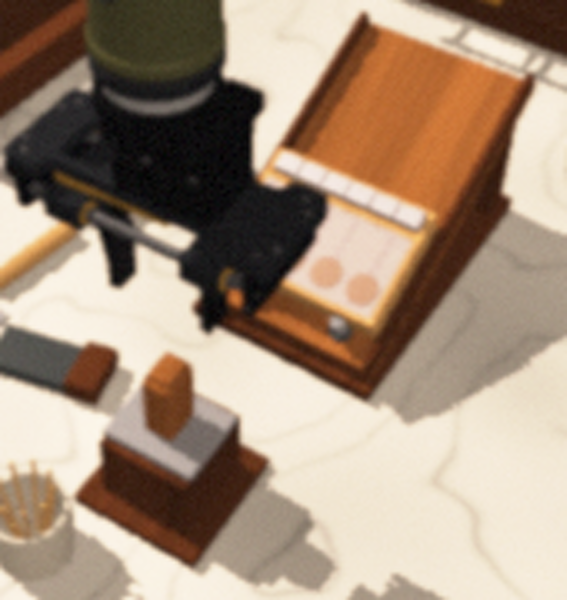

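View pics/t7.png

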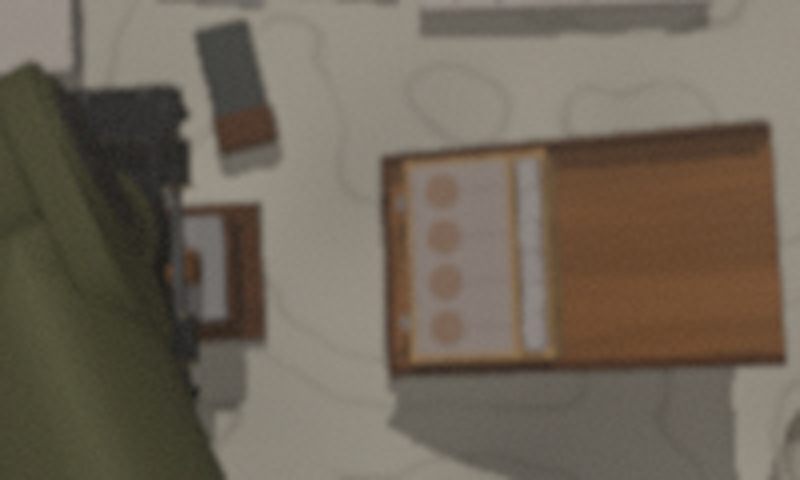

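The case sits at the pins and the roller is upright in its stand. I'll descend on the handle and grip it.

Emit:
{"op": "carry_out", "data": {
  "commands": [
    {"tx": -0.001,"ty": 0,"tz": 0.04,"rx": 0,"ry": 0,"rz": 0,"jaw": 1},
    {"tx": -0.001,"ty": 0,"tz": 0.08,"rx": 0,"ry": 0,"rz": 0,"jaw": 1},
    {"tx": -0.001,"ty": 0,"tz": 0.11,"rx": 0,"ry": 0,"rz": 0,"jaw": 1},
    {"tx": -0.001,"ty": 0,"tz": 0.124,"rx": 0,"ry": 0,"rz": 0,"jaw": 1},
    {"tx": -0.001,"ty": 0,"tz": 0.127,"rx": 0,"ry": 0,"rz": 0,"jaw": 1},
    {"tx": -0.001,"ty": 0,"tz": 0.127,"rx": 0,"ry": 0,"rz": 0,"jaw": 1}
  ]
}}

```text
time: 8.1
position: [0.4988, 0.1744, 0.0835]
tool_rot: [-2.153, -2.287, -0.005]
ft_force: [0.5, -0.1, 0.4]
grip_width: 0.998
```

```bash
python3 - <<'E'
from h import *
where();go([.498,.1735,.082],toolR(.06,0))
s=get_image("side")[:,:,::-1]
cv2.imwrite("pics/s8.png",cv2.resize(s[150:330,170:330],None,fx=3.3333,fy=3.3333,interpolation=cv2.INTER_CUBIC))
T=lambda u,v:(150+u/4-.375,150+v/4-.375)
for u,v,X in [(516,159,(69,21+8,35)),(539,157,(69,21-8,35)),(527,350,(-69,29,35)),(549,349,(-69,13,35)),(407,159,(75,119,30)),(412,361,(-75,119,30)),(550,148,(75,9,30)),(558,357,(-75,9,30)),(768,122,(85.5,-150,16)),(784,364,(-85.5,-150,16))]:
    print(X,(proj("top",chute(*X))[0]-T(u,v)).round(1))
E
```

```text
t 8.1 pos [0.4988 0.1744 0.0835] chute mm [  1.  269.3 112.7] angtool [-0.34 24.16 -1.13] F [ 0.46 -0.06  0.4 ] Fch [ 0.46 -0.23  0.33] g 0.998
 q [ 0.41  0.29 -0.89  1.89  0.26  1.07 -0.53]
t [-0.0009 -0.0009  0.0015] r [ 0.0017 -0.0027  0.0004]
(69, 29, 35) [0.8 0.8]
(69, 13, 35) [0.3 0.9]
(-69, 29, 35) [0.2 0.8]
(-69, 13, 35) [0.  0.9]
(75, 119, 30) [0.3 1.5]
(-75, 119, 30) [0.9 0.9]
(75, 9, 30) [-0.7  1.1]
(-75, 9, 30) [-0.3  0.9]
(85.5, -150, 16) [ 0.5 -0.4]
(-85.5, -150, 16) [0.6 1. ]
```

View pics/s8.png

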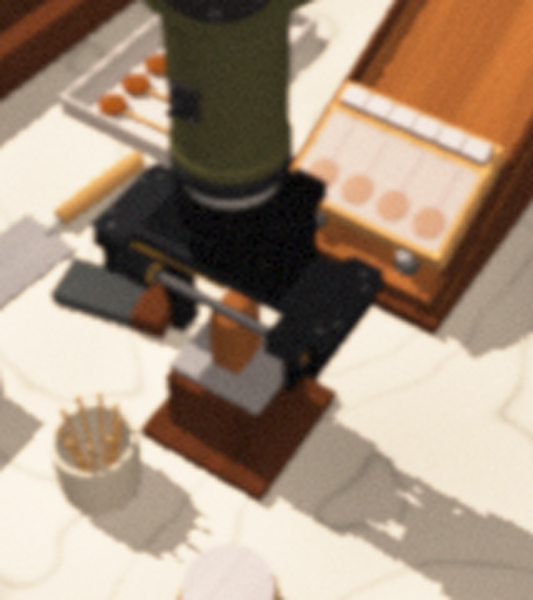

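The jaws straddle the handle above the collar. Closing.

Emit:
{"op": "carry_out", "data": {
  "commands": [
    {"tx": 0,"ty": 0,"tz": 0.001,"rx": 0,"ry": 0,"rz": 0,"jaw": 0},
    {"tx": 0,"ty": 0,"tz": 0.001,"rx": 0,"ry": 0,"rz": 0,"jaw": 0},
    {"tx": 0,"ty": 0,"tz": 0.001,"rx": 0,"ry": 0,"rz": 0,"jaw": 0},
    {"tx": 0,"ty": 0,"tz": 0.001,"rx": 0,"ry": 0,"rz": 0,"jaw": 0},
    {"tx": 0,"ty": 0,"tz": 0.001,"rx": 0,"ry": 0,"rz": 0,"jaw": 0},
    {"tx": 0,"ty": 0,"tz": 0.001,"rx": 0,"ry": 0,"rz": 0,"jaw": 0},
    {"tx": 0,"ty": 0,"tz": 0.001,"rx": 0,"ry": 0,"rz": 0,"jaw": 0}
  ],
  "grip_force": 50
}}

```text
time: 9.02
position: [0.4982, 0.1743, 0.0815]
tool_rot: [-2.152, -2.287, -0.003]
ft_force: [0.8, 0.2, 1.1]
grip_width: 0.3
```

```bash
python3 - <<'E'
from h import *
where()
E
```

```text
t 9.03 pos [0.4982 0.1743 0.0815] chute mm [  0.4 269.9 110.9] angtool [-0.28 24.14 -1.16] F [0.84 0.19 1.05] Fch [ 0.85 -0.28  1.03] g 0.3
 q [ 0.41  0.29 -0.89  1.89  0.26  1.07 -0.53]
```

Opening reads 26 mm, so the grip is on the correct faces. Now lift and move to hover over the strip's -x end, the one nearest the robot, to check reach.

```bash
python3 - <<'E'
from h import *
print(chute(-66,21,130),chute(66,21,130));go(chute(-66,21,135),toolR(YAW,a))
E
```

```text
[ 0.44067115 -0.04783672  0.20021944] [ 0.57256557 -0.04255813  0.20021944]
t [-0.2159 -0.0708 -0.1239] r [ 0.0049 -0.4214  0.0202]
```

Emit:
{"op": "carry_out", "data": {
  "commands": [
    {"tx": 0,"ty": 0,"tz": -0.03,"rx": 0,"ry": 0,"rz": 0,"jaw": 0},
    {"tx": 0,"ty": 0,"tz": -0.07,"rx": 0,"ry": 0,"rz": 0,"jaw": 0},
    {"tx": 0,"ty": 0,"tz": -0.12,"rx": 0,"ry": 0,"rz": 0,"jaw": 0},
    {"tx": -0.03,"ty": -0.01,"tz": -0.15,"rx": 0,"ry": -0.07,"rz": 0,"jaw": 0},
    {"tx": -0.07,"ty": -0.02,"tz": -0.16,"rx": 0,"ry": -0.16,"rz": 0.01,"jaw": 0},
    {"tx": -0.11,"ty": -0.035,"tz": -0.16,"rx": 0,"ry": -0.25,"rz": 0.01,"jaw": 0},
    {"tx": -0.15,"ty": -0.05,"tz": -0.16,"rx": 0.005,"ry": -0.34,"rz": 0.02,"jaw": 0},
    {"tx": -0.19,"ty": -0.065,"tz": -0.15,"rx": 0.005,"ry": -0.421,"rz": 0.02,"jaw": 0},
    {"tx": -0.216,"ty": -0.071,"tz": -0.124,"rx": 0.005,"ry": -0.421,"rz": 0.02,"jaw": 0},
    {"tx": -0.216,"ty": -0.071,"tz": -0.124,"rx": 0.005,"ry": -0.421,"rz": 0.02,"jaw": 0},
    {"tx": -0.216,"ty": -0.071,"tz": -0.124,"rx": 0.005,"ry": -0.421,"rz": 0.02,"jaw": 0}
  ]
}}

```text
time: 10.4
position: [0.4405, -0.0451, 0.205]
tool_rot: [1.947, 2.028, -0.413]
ft_force: [-0.0, -0.0, -2.1]
grip_width: 0.293
```

```bash
python3 - <<'E'
from h import *
where(); go(chute(-66,21,112),toolR(YAW,a))
s=get_image("side")[:,:,::-1];t=get_image("top")[:,:,::-1]
cv2.imwrite("pics/s9.png",cv2.resize(s[110:290,210:370],None,fx=3.3333,fy=3.3333,interpolation=cv2.INTER_CUBIC))
E
```

```text
t 10.4 pos [ 0.4405 -0.0451  0.205 ] chute mm [-66.1  21.6 135.5] angtool [-0.    0.07 -0.05] F [-0.04 -0.05 -2.1 ] Fch [-0.04  0.81 -1.93] g 0.293
 q [ 0.59 -0.08 -0.84  1.97  0.36  1.33 -0.31]
t [-0.0006  0.0001  0.0235] r [ 0.0001 -0.0013  0.0008]
```

View pics/s9.png

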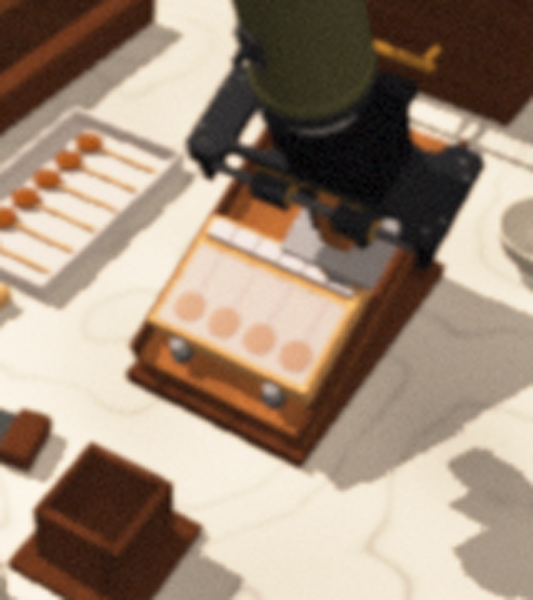

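The roller hovers square above the strip's near end. The stand is empty and its mouth visible. Lowering onto the strip.

Emit:
{"op": "carry_out", "data": {
  "commands": [
    {"tx": -0.0005,"ty": 0,"tz": 0.015,"rx": 0,"ry": 0,"rz": 0,"jaw": 0},
    {"tx": -0.0005,"ty": 0,"tz": 0.024,"rx": 0,"ry": 0,"rz": 0,"jaw": 0},
    {"tx": -0.0005,"ty": 0,"tz": 0.029,"rx": 0,"ry": 0,"rz": 0,"jaw": 0},
    {"tx": -0.0005,"ty": 0,"tz": 0.033,"rx": 0,"ry": 0,"rz": 0,"jaw": 0},
    {"tx": -0.0005,"ty": 0,"tz": 0.036,"rx": 0,"ry": 0,"rz": 0,"jaw": 0},
    {"tx": -0.0005,"ty": 0,"tz": 0.036,"rx": 0,"ry": 0,"rz": 0,"jaw": 0}
  ]
}}

```text
time: 11.25
position: [0.442, -0.0603, 0.1733]
tool_rot: [1.945, 2.027, -0.411]
ft_force: [-0.5, 3.3, 6.4]
grip_width: 0.293
```

```bash
python3 - <<'E'
from h import *
where()
s=get_image("side")[:,:,::-1]
cv2.imwrite("pics/s10.png",cv2.resize(s[140:260,240:370],None,fx=4,fy=4,interpolation=cv2.INTER_CUBIC))
E
```

```text
t 11.25 pos [ 0.442  -0.0603  0.1733] chute mm [-65.2  20.5 100.4] angtool [-0.13  0.01 -0.03] F [-0.52  3.26  6.38] Fch [-0.39  0.4   7.16] g 0.293
 q [ 0.6  -0.04 -0.83  2.02  0.4   1.26 -0.33]
```

View pics/s10.png

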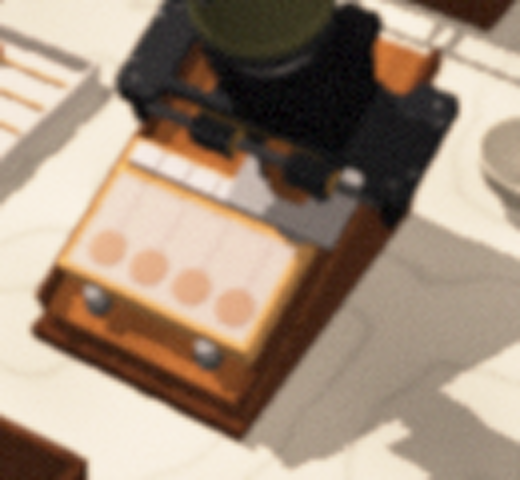

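Net bearing force is about 9 N and the end link is going down. I'll press 3 mm more and roll along +x.

Emit:
{"op": "carry_out", "data": {
  "commands": [
    {"tx": 0,"ty": -0.003,"tz": 0.002,"rx": 0,"ry": 0,"rz": 0,"jaw": 0},
    {"tx": 0,"ty": -0.003,"tz": 0.004,"rx": 0,"ry": 0,"rz": 0,"jaw": 0},
    {"tx": 0,"ty": 0.0,"tz": 0.004,"rx": 0,"ry": 0,"rz": 0,"jaw": 0},
    {"tx": 0,"ty": 0.006,"tz": 0.004,"rx": 0,"ry": 0,"rz": 0,"jaw": 0},
    {"tx": 0,"ty": 0.012,"tz": 0.004,"rx": 0,"ry": 0,"rz": 0,"jaw": 0},
    {"tx": 0,"ty": 0.018,"tz": 0.004,"rx": 0,"ry": 0,"rz": 0,"jaw": 0},
    {"tx": 0,"ty": 0.024,"tz": 0.004,"rx": 0,"ry": 0,"rz": 0,"jaw": 0},
    {"tx": 0,"ty": 0.03,"tz": 0.004,"rx": 0,"ry": 0,"rz": 0,"jaw": 0}
  ]
}}

```text
time: 12.3
position: [0.4731, -0.0601, 0.1707]
tool_rot: [1.944, 2.026, -0.409]
ft_force: [-0.3, 4.7, 9.1]
grip_width: 0.295
```

```bash
python3 - <<'E'
from h import *
where(); go(chute(66,21,98),toolR(YAW,a))
E
```

```text
t 12.3 pos [ 0.4731 -0.0601  0.1707] chute mm [-34.1  20.6  97.5] angtool [-0.27  0.   -0.02] F [-0.33  4.66  9.12] Fch [-0.14  0.55 10.23] g 0.295
 q [ 0.59  0.05 -0.84  1.96  0.47  1.28 -0.38]
t [ 0.0004  0.1001 -0.    ] r [ 0.0046 -0.      0.0004]
```

It's rolling well at about 12 N net. Continuing.

Emit:
{"op": "carry_out", "data": {
  "commands": [
    {"tx": 0,"ty": 0.008,"tz": 0,"rx": 0.003,"ry": 0,"rz": 0,"jaw": 0},
    {"tx": 0,"ty": 0.016,"tz": 0,"rx": 0.003,"ry": 0,"rz": 0,"jaw": 0},
    {"tx": 0,"ty": 0.024,"tz": 0,"rx": 0.003,"ry": 0,"rz": 0,"jaw": 0},
    {"tx": 0,"ty": 0.032,"tz": 0,"rx": 0.003,"ry": 0,"rz": 0,"jaw": 0},
    {"tx": 0,"ty": 0.04,"tz": 0,"rx": 0.003,"ry": 0,"rz": 0,"jaw": 0},
    {"tx": 0,"ty": 0.048,"tz": 0,"rx": 0.003,"ry": 0,"rz": 0,"jaw": 0},
    {"tx": 0,"ty": 0.056,"tz": 0,"rx": 0.003,"ry": 0,"rz": 0,"jaw": 0},
    {"tx": 0,"ty": 0.064,"tz": 0,"rx": 0.003,"ry": 0,"rz": 0,"jaw": 0},
    {"tx": 0,"ty": 0.072,"tz": 0,"rx": 0.003,"ry": 0,"rz": 0,"jaw": 0},
    {"tx": 0,"ty": 0.079,"tz": 0,"rx": 0.003,"ry": 0,"rz": 0,"jaw": 0}
  ]
}}

```text
time: 13.55
position: [0.5503, -0.0569, 0.1703]
tool_rot: [1.948, 2.028, -0.416]
ft_force: [-3.5, 5.3, 11.0]
grip_width: 0.293
```

```bash
python3 - <<'E'
from h import *
where(); go(chute(68,21,97.5),toolR(YAW,a))
E
```

```text
t 13.55 pos [ 0.5503 -0.0569  0.1703] chute mm [43.2 20.9 97.1] angtool [ 0.13  0.01 -0.04] F [-3.51  5.26 11.03] Fch [-3.3   0.44 12.27] g 0.293
 q [ 0.51  0.27 -0.83  1.78  0.61  1.36 -0.46]
t [ 0.0001  0.0248 -0.0004] r [-0.0022 -0.0001  0.0007]
```

Emit:
{"op": "carry_out", "data": {
  "commands": [
    {"tx": 0,"ty": 0.006,"tz": 0,"rx": 0,"ry": 0,"rz": 0,"jaw": 0},
    {"tx": 0,"ty": 0.012,"tz": 0,"rx": 0,"ry": 0,"rz": 0,"jaw": 0},
    {"tx": 0,"ty": 0.018,"tz": 0,"rx": 0,"ry": 0,"rz": 0,"jaw": 0},
    {"tx": 0,"ty": 0.023,"tz": 0,"rx": 0,"ry": 0,"rz": 0,"jaw": 0},
    {"tx": 0,"ty": 0.023,"tz": 0.001,"rx": 0,"ry": 0,"rz": 0,"jaw": 0},
    {"tx": 0,"ty": 0.023,"tz": 0.001,"rx": 0,"ry": 0,"rz": 0,"jaw": 0}
  ]
}}

```text
time: 14.3
position: [0.5752, -0.0559, 0.1701]
tool_rot: [1.945, 2.027, -0.41]
ft_force: [-0.5, 4.8, 9.5]
grip_width: 0.296
```

```bash
python3 - <<'E'
from h import *
where()
s=get_image("side")[:,:,::-1]
cv2.imwrite("pics/s11.png",cv2.resize(s[140:260,240:370],None,fx=4,fy=4,interpolation=cv2.INTER_CUBIC))
E
```

```text
t 14.3 pos [ 0.5752 -0.0559  0.1701] chute mm [68.1 20.9 97. ] angtool [-0.17  0.04 -0.03] F [-0.54  4.84  9.53] Fch [-0.34  0.56 10.68] g 0.296
 q [ 0.48  0.32 -0.82  1.72  0.65  1.37 -0.47]
```

View pics/s11.png

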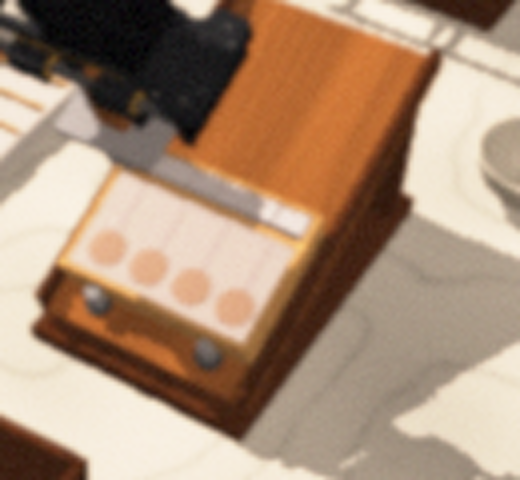

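The strip looks uniformly flat and there's time, so I'll make a return pass slightly firmer to be sure.

Emit:
{"op": "carry_out", "data": {
  "commands": [
    {"tx": 0,"ty": 0.0,"tz": 0.001,"rx": 0,"ry": 0,"rz": 0,"jaw": 0},
    {"tx": 0,"ty": -0.01,"tz": 0.0015,"rx": 0,"ry": 0,"rz": 0,"jaw": 0},
    {"tx": 0,"ty": -0.022,"tz": 0.0015,"rx": 0,"ry": 0,"rz": 0,"jaw": 0},
    {"tx": 0,"ty": -0.034,"tz": 0.0015,"rx": 0,"ry": 0,"rz": 0,"jaw": 0},
    {"tx": 0,"ty": -0.046,"tz": 0.0015,"rx": 0,"ry": 0,"rz": 0,"jaw": 0},
    {"tx": 0,"ty": -0.058,"tz": 0.0015,"rx": 0,"ry": 0,"rz": 0,"jaw": 0},
    {"tx": 0,"ty": -0.07,"tz": 0.0015,"rx": 0,"ry": 0,"rz": 0,"jaw": 0},
    {"tx": 0,"ty": -0.082,"tz": 0.0015,"rx": 0,"ry": 0,"rz": 0,"jaw": 0},
    {"tx": 0,"ty": -0.094,"tz": 0.0015,"rx": 0,"ry": 0,"rz": 0,"jaw": 0},
    {"tx": 0,"ty": -0.106,"tz": 0.0015,"rx": 0,"ry": 0,"rz": 0,"jaw": 0},
    {"tx": 0,"ty": -0.118,"tz": 0.0015,"rx": 0,"ry": 0,"rz": 0,"jaw": 0},
    {"tx": 0,"ty": -0.13,"tz": 0.0015,"rx": 0,"ry": 0,"rz": 0,"jaw": 0}
  ]
}}

```text
time: 15.85
position: [0.4457, -0.0615, 0.1693]
tool_rot: [1.944, 2.027, -0.409]
ft_force: [0.1, 5.8, 10.5]
grip_width: 0.295
```

Emit:
{"op": "carry_out", "data": {
  "commands": [
    {"tx": 0,"ty": -0.006,"tz": 0,"rx": 0,"ry": 0,"rz": 0,"jaw": 0},
    {"tx": 0,"ty": -0.006,"tz": 0,"rx": 0,"ry": 0,"rz": 0,"jaw": 0}
  ]
}}

```text
time: 16.1
position: [0.4378, -0.0622, 0.1686]
tool_rot: [1.947, 2.027, -0.415]
ft_force: [-3.0, 6.6, 10.7]
grip_width: 0.296
```

```bash
python3 - <<'E'
from h import *
where()
E
```

```text
t 16.1 pos [ 0.4378 -0.0622  0.1686] chute mm [-69.5  20.9  95.4] angtool [ 0.02 -0.01 -0.03] F [-3.03  6.6  10.7 ] Fch [-2.76  1.78 12.51] g 0.296
 q [ 0.62 -0.05 -0.84  2.03  0.4   1.25 -0.33]
```

Both passes were square, at 12 to 14 N. Lifting off to inspect the links and measure the stand mouth.

Emit:
{"op": "carry_out", "data": {
  "commands": [
    {"tx": 0,"ty": 0,"tz": -0.02,"rx": 0,"ry": 0,"rz": 0,"jaw": 0},
    {"tx": 0,"ty": 0.01,"tz": -0.06,"rx": 0,"ry": 0,"rz": 0,"jaw": 0},
    {"tx": -0.03,"ty": 0.02,"tz": -0.11,"rx": 0,"ry": 0,"rz": 0,"jaw": 0},
    {"tx": -0.08,"ty": 0.03,"tz": -0.14,"rx": 0,"ry": 0,"rz": 0,"jaw": 0},
    {"tx": -0.08,"ty": 0.03,"tz": -0.14,"rx": 0,"ry": 0,"rz": 0,"jaw": 0}
  ]
}}

```text
time: 16.73
position: [0.4697, -0.0818, 0.3306]
tool_rot: [1.953, 2.018, -0.413]
ft_force: [-0.2, 0.2, -3.8]
grip_width: 0.297
```

```bash
python3 - <<'E'
from h import *
where()
s=get_image("side")[:,:,::-1];t=get_image("top")[:,:,::-1]
cv2.imwrite("pics/s12f.png",s);cv2.imwrite("pics/t12f.png",t)
cv2.imwrite("pics/s12.png",cv2.resize(s[130:310,190:350],None,fx=3.3333,fy=3.3333,interpolation=cv2.INTER_CUBIC))
cv2.imwrite("pics/t12.png",cv2.resize(t[180:260,170:260],None,fx=6,fy=6,interpolation=cv2.INTER_CUBIC))
E
```

```text
t 16.73 pos [ 0.4697 -0.0818  0.3306] chute mm [-38.3 -64.1 234.8] angtool [-0.   -0.08  0.4 ] F [-0.17  0.22 -3.78] Fch [-0.16  1.75 -3.36] g 0.297
 q [ 0.65 -0.09 -0.79  1.73  0.35  1.52 -0.13]
```

View pics/s12.png

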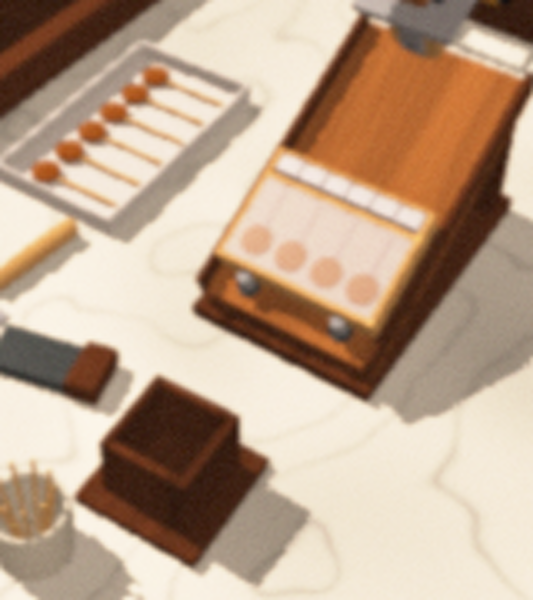

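View pics/t12.png

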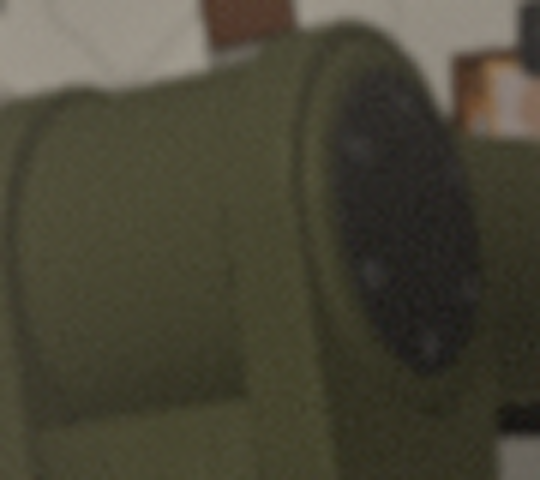

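```bash
python3 - <<'E'
from h import *
S=lambda u,v:(190+u/3.3333-.35,130+v/3.3333-.35)
c=[plane("side",*S(*p),.07) for p in [(157,378),(240,433),(185,488),(103,440)]]
for p in c: print(p.round(4))
print("centre",np.mean(c,0))
a=cv2.imread('pics/s7f.png')[165:205,262:325];b=cv2.imread('pics/s12f.png')[165:205,262:325]
cv2.imwrite("pics/cmp.png",np.vstack([cv2.resize(i,None,fx=7,fy=7,interpolation=cv2.INTER_CUBIC) for i in(a,b)]))
E
```

```text
[0.5349 0.1446 0.07  ]
[0.4541 0.1487 0.07  ]
[0.4578 0.2101 0.07  ]
[0.531  0.2128 0.07  ]
centre [0.49442526 0.17906526 0.07      ]
```

View pics/cmp.png

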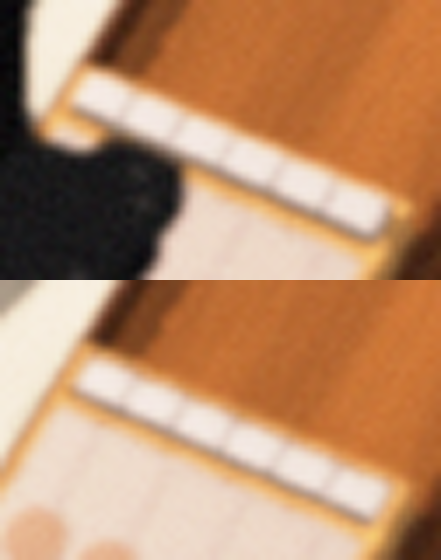

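Comparing before (upper) and after (lower), all six links have sunk evenly: the yellow rim now shows above the strip and its end wall is gone. Now back to the recorded pick pose.

```bash
python3 - <<'E'
from h import *
go([.4982,.1743,.20],Ro.from_rotvec([-2.152,-2.287,-.003]).as_matrix())
E
```

```text
t [0.2813 0.0406 0.0133] r [-0.0092  0.4198 -0.0218]
```

Emit:
{"op": "carry_out", "data": {
  "commands": [
    {"tx": 0.03,"ty": 0.005,"tz": 0.0,"rx": 0,"ry": 0.04,"rz": 0,"jaw": 0},
    {"tx": 0.08,"ty": 0.012,"tz": 0.0,"rx": 0,"ry": 0.12,"rz": 0,"jaw": 0},
    {"tx": 0.13,"ty": 0.02,"tz": 0.0,"rx": 0,"ry": 0.2,"rz": -0.01,"jaw": 0},
    {"tx": 0.18,"ty": 0.027,"tz": 0.005,"rx": 0,"ry": 0.29,"rz": -0.015,"jaw": 0},
    {"tx": 0.225,"ty": 0.034,"tz": 0.01,"rx": -0.009,"ry": 0.36,"rz": -0.022,"jaw": 0},
    {"tx": 0.26,"ty": 0.039,"tz": 0.013,"rx": -0.009,"ry": 0.42,"rz": -0.022,"jaw": 0},
    {"tx": 0.281,"ty": 0.041,"tz": 0.013,"rx": -0.009,"ry": 0.42,"rz": -0.022,"jaw": 0},
    {"tx": 0.281,"ty": 0.041,"tz": 0.013,"rx": -0.009,"ry": 0.42,"rz": -0.022,"jaw": 0},
    {"tx": 0.281,"ty": 0.041,"tz": 0.013,"rx": -0.009,"ry": 0.42,"rz": -0.022,"jaw": 0},
    {"tx": 0.281,"ty": 0.041,"tz": 0.013,"rx": -0.009,"ry": 0.42,"rz": -0.022,"jaw": 0}
  ]
}}

```text
time: 18.08
position: [0.4989, 0.1732, 0.2008]
tool_rot: [2.152, 2.288, 0.002]
ft_force: [-1.4, 0.2, -2.4]
grip_width: 0.298
```

```bash
python3 - <<'E'
from h import *
where();go([.4982,.1743,.0825],Ro.from_rotvec([-2.152,-2.287,-.003]).as_matrix())
s=get_image("side")[:,:,::-1]
cv2.imwrite("pics/s13.png",cv2.resize(s[150:330,160:320],None,fx=3.3333,fy=3.3333,interpolation=cv2.INTER_CUBIC))
E
```

```text
t 18.07 pos [0.4989 0.1732 0.2008] chute mm [  1.  220.4 219.5] angtool [-0.32 24.03 -1.18] F [-1.43  0.22 -2.44] Fch [-1.42  1.24 -2.12] g 0.298
 q [ 0.48  0.16 -0.94  1.76  0.13  1.29 -0.42]
t [ 0.001  -0.0008  0.1183] r [0.0006 0.0017 0.0004]
```

View pics/s13.png

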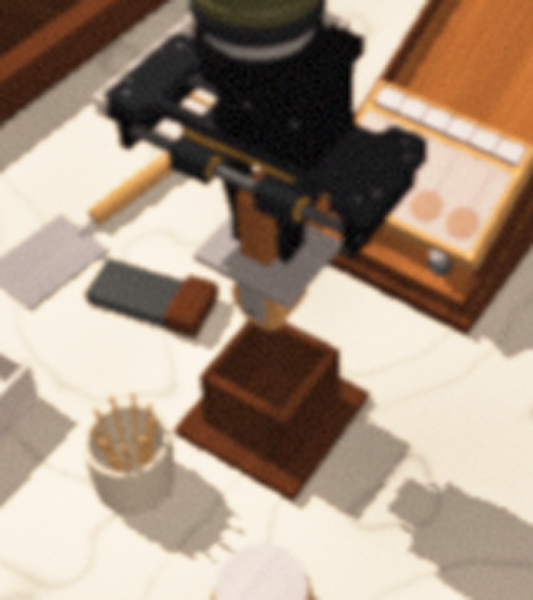

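The roller hangs upright over the mouth. Lowering slowly.

Emit:
{"op": "carry_out", "data": {
  "commands": [
    {"tx": 0.001,"ty": -0.001,"tz": 0.025,"rx": 0,"ry": 0.0015,"rz": 0,"jaw": 0},
    {"tx": 0.001,"ty": -0.001,"tz": 0.045,"rx": 0,"ry": 0.0015,"rz": 0,"jaw": 0},
    {"tx": 0.001,"ty": -0.001,"tz": 0.06,"rx": 0,"ry": 0.0015,"rz": 0,"jaw": 0},
    {"tx": 0.001,"ty": -0.001,"tz": 0.075,"rx": 0,"ry": 0.0015,"rz": 0,"jaw": 0},
    {"tx": 0.001,"ty": -0.001,"tz": 0.09,"rx": 0,"ry": 0.0015,"rz": 0,"jaw": 0},
    {"tx": 0.001,"ty": -0.001,"tz": 0.102,"rx": 0,"ry": 0.0015,"rz": 0,"jaw": 0},
    {"tx": 0.001,"ty": -0.001,"tz": 0.112,"rx": 0,"ry": 0.0015,"rz": 0,"jaw": 0},
    {"tx": 0.001,"ty": -0.001,"tz": 0.116,"rx": 0,"ry": 0.0015,"rz": 0,"jaw": 0},
    {"tx": 0.001,"ty": -0.001,"tz": 0.118,"rx": 0,"ry": 0.0015,"rz": 0,"jaw": 0},
    {"tx": 0.001,"ty": -0.001,"tz": 0.118,"rx": 0,"ry": 0.0015,"rz": 0,"jaw": 0}
  ]
}}

```text
time: 19.38
position: [0.498, 0.1754, 0.0829]
tool_rot: [-2.15, -2.289, -0.005]
ft_force: [-0.0, 0.2, -3.4]
grip_width: 0.291
```

```bash
python3 - <<'E'
from h import *
where()
s=get_image("side")[:,:,::-1]
cv2.imwrite("pics/s14.png",cv2.resize(s[150:330,160:320],None,fx=3.3333,fy=3.3333,interpolation=cv2.INTER_CUBIC))
E
```

```text
t 19.38 pos [0.498  0.1754 0.0829] chute mm [2.000e-01 2.704e+02 1.126e+02] angtool [-0.34 24.17 -1.24] F [-0.05  0.24 -3.41] Fch [-0.04  1.61 -3.01] g 0.291
 q [ 0.41  0.29 -0.9   1.89  0.26  1.07 -0.53]
```

View pics/s14.png

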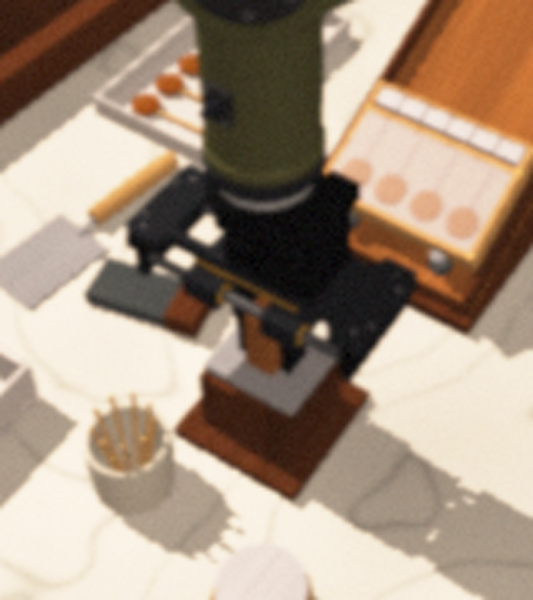

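The wheel is inside and the collar about 1 mm above the rim. I'll set it down and open.

Emit:
{"op": "carry_out", "data": {
  "commands": [
    {"tx": -0.001,"ty": 0,"tz": 0.001,"rx": 0,"ry": 0,"rz": 0,"jaw": 0},
    {"tx": -0.001,"ty": 0,"tz": 0.0015,"rx": 0,"ry": 0,"rz": 0,"jaw": 0},
    {"tx": -0.001,"ty": 0,"tz": 0.0015,"rx": 0,"ry": 0,"rz": 0,"jaw": 0},
    {"tx": -0.001,"ty": 0,"tz": 0.0015,"rx": 0,"ry": 0,"rz": 0,"jaw": 0.4},
    {"tx": -0.001,"ty": 0,"tz": 0.0015,"rx": 0,"ry": 0,"rz": 0,"jaw": 0.6},
    {"tx": -0.001,"ty": 0,"tz": 0.0015,"rx": 0,"ry": 0,"rz": 0,"jaw": 1},
    {"tx": -0.001,"ty": 0,"tz": 0.0015,"rx": 0,"ry": 0,"rz": 0,"jaw": 1},
    {"tx": -0.001,"ty": 0,"tz": 0.0015,"rx": 0,"ry": 0,"rz": 0,"jaw": 1},
    {"tx": -0.001,"ty": 0,"tz": 0.0015,"rx": 0,"ry": 0,"rz": 0,"jaw": 1},
    {"tx": -0.001,"ty": 0,"tz": 0.0015,"rx": 0,"ry": 0,"rz": 0,"jaw": 1}
  ]
}}

```text
time: 20.68
position: [0.4979, 0.1743, 0.0812]
tool_rot: [-2.15, -2.288, -0.004]
ft_force: [-0.4, -0.2, -1.0]
grip_width: 0.966
```

```bash
python3 - <<'E'
from h import *
where()
E
```

```text
t 20.68 pos [0.4979 0.1743 0.0812] chute mm [  0.  270.1 110.6] angtool [-0.31 24.17 -1.25] F [-0.43 -0.23 -1.04] Fch [-0.44  0.23 -1.04] g 0.966
 q [ 0.41  0.3  -0.9   1.9   0.26  1.07 -0.53]
```

Released. Now retreat straight up, then off to the -y side so both cameras can see.

Emit:
{"op": "carry_out", "data": {
  "commands": [
    {"tx": 0,"ty": 0,"tz": -0.03,"rx": 0,"ry": 0,"rz": 0,"jaw": 1},
    {"tx": 0,"ty": 0,"tz": -0.08,"rx": 0,"ry": 0,"rz": 0,"jaw": 1},
    {"tx": 0,"ty": 0,"tz": -0.14,"rx": 0,"ry": 0,"rz": 0,"jaw": 1},
    {"tx": 0,"ty": 0,"tz": -0.2,"rx": 0,"ry": 0,"rz": 0,"jaw": 1},
    {"tx": -0.06,"ty": 0,"tz": -0.25,"rx": 0,"ry": 0,"rz": 0,"jaw": 1},
    {"tx": -0.12,"ty": 0,"tz": -0.26,"rx": 0,"ry": 0,"rz": 0,"jaw": 1},
    {"tx": -0.18,"ty": 0,"tz": -0.26,"rx": 0,"ry": 0,"rz": 0,"jaw": 1},
    {"tx": -0.24,"ty": 0,"tz": -0.26,"rx": 0,"ry": 0,"rz": 0,"jaw": 1},
    {"tx": -0.3,"ty": 0,"tz": -0.26,"rx": 0,"ry": 0,"rz": 0,"jaw": 1},
    {"tx": -0.36,"ty": 0,"tz": -0.26,"rx": 0,"ry": 0,"rz": 0,"jaw": 1},
    {"tx": -0.42,"ty": 0,"tz": -0.26,"rx": 0,"ry": 0,"rz": 0,"jaw": 1},
    {"tx": -0.48,"ty": 0,"tz": -0.26,"rx": 0,"ry": 0,"rz": 0,"jaw": 1}
  ]
}}

```text
time: 22.18
position: [0.5274, -0.3077, 0.3398]
tool_rot: [-2.151, -2.288, -0.004]
ft_force: [1.1, -0.5, 1.2]
grip_width: 0.997
```

Emit:
{"op": "carry_out", "data": {
  "commands": [
    {"tx": 0,"ty": 0,"tz": 0,"rx": 0,"ry": 0,"rz": 0,"jaw": 1},
    {"tx": 0,"ty": 0,"tz": 0,"rx": 0,"ry": 0,"rz": 0,"jaw": 1}
  ]
}}

```text
time: 22.42
position: [0.5277, -0.3049, 0.3394]
tool_rot: [-2.149, -2.288, -0.006]
ft_force: [0.1, 0.1, 0.4]
grip_width: 0.997
```

```bash
python3 - <<'E'
from h import *
where()
s=get_image("side")[:,:,::-1];t=get_image("top")[:,:,::-1]
cv2.imwrite("pics/s15f.png",s);cv2.imwrite("pics/t15f.png",t)
cv2.imwrite("pics/s15.png",cv2.resize(s[130:310,190:350],None,fx=3.3333,fy=3.3333,interpolation=cv2.INTER_CUBIC))
cv2.imwrite("pics/t15.png",cv2.resize(t[150:270,150:350],None,fx=4,fy=4,interpolation=cv2.INTER_CUBIC))
E
```

```text
t 22.43 pos [ 0.5277 -0.3049  0.3394] chute mm [  10.7 -273.5  151.2] angtool [-0.31 24.26 -1.26] F [0.15 0.12 0.38] Fch [ 0.15 -0.05  0.4 ] g 0.997
 q [ 0.95  0.25 -0.58  1.34  0.13  1.59  0.45]
```

View pics/s15.png

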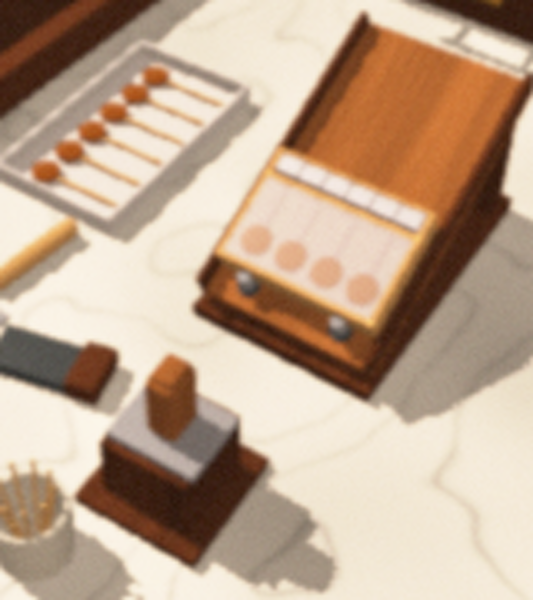

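View pics/t15.png

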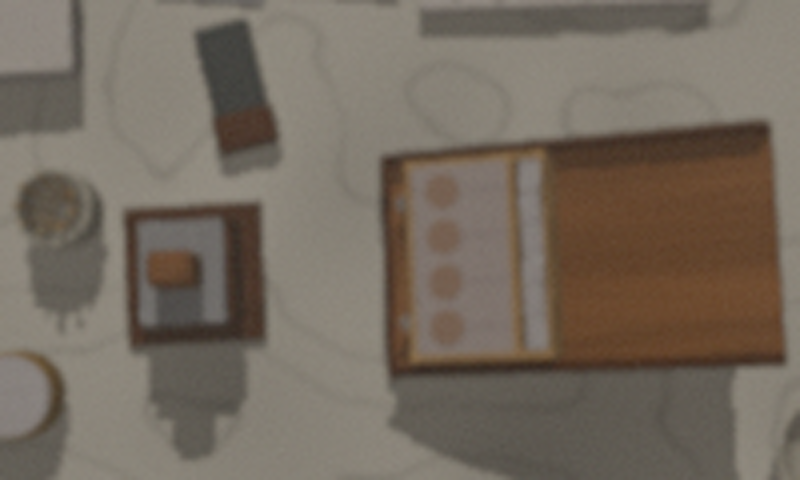

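The roller is upright with its collar flat on the stand, the case is against the pins, and the bystanders haven't moved. Handing in.

```bash
python3 - <<'E'
from bench import ctrl
print(ctrl.close_job())
E
```

```text
the job is handed in; nothing more can be done
None
```

The job is handed in at about 22.4 s of the 67 s allowed. No verdict was reported.

- **Case:** I pushed it down the chute with shut fingers until the force rose to about 5.6 N along the slope. It rests against both stop pins, and the outline matches the expected at-stop position within about 1.5 px.
- **Strip:** I rolled the strip end to end and back, holding the roller within 0.5° of square at about 9–14 N. Before and after pictures show all six links sunk evenly, by about 1 px. The force and height readings put the strip at its pressed-flat height to about 1 mm. I had no direct reading of the link joints.
- **Roller:** It went back into the stand at the recorded pick pose. The final pictures show it upright, with its collar flat on the rim and within about 1–2 px of where it started.
- **Rest of the bench:** The bystanders visible in the last crops (jar, scraper, sweet tray and parts of others) looked unmoved. I did not check the bowl closely at the end. The gripper was open and clear of everything.
- **Disagreements and a refused call:** The side view alone put the stand's centre about 5 mm from the top view, so I used the measured pick pose instead. The first move call was refused because its rows left out some values, and nothing moved.

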